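# Set the hold-down screw of a carrot shredder to its setting block

## Task

Set the hold-down screw of the carrot shredder: stand the T-handled key in the socket of the screw on the bridge and turn it clockwise, a little at a time, until the steel setting block beneath its nylon nose just drags (it slides, but takes about 5 N more pull than when the nose is clear of it) without ever being jammed hard. Feel the drag by sliding the block several millimetres to and fro by its free end, and finish with the block let go under the nose at that drag and the key left standing in the screw. Leave the bowl, the jar and the loose carrot where they are.

Things in the scene. Friction and masses are not known exactly. Their poses are not given: they have to be found in the camera images.
- shredder: Carrot shredder, fixed. Steel deck 158 wide (x) by 470 long (y), top 40 mm above the bench. Origin on the bench right under the screw's axis. There a steel bridge spans the deck: beam 142 (x) by 40 (y), 78 to 90 mm high, on two 18 mm posts at x = +-55. To -y: blades and a parked pusher carriage with a knob, up to 140 mm high. The +y half, to y = 255 mm, is bare but for the block.
- bridge (a point): Centre of the bridge beam's top face, 90 mm above the bench; the adjuster's screw goes upright through it.
- adjuster: Screw with a sprung white nylon nose (15 mm, round end) below; it sinks as screwed in, and does not turn with the screw. Origin: centre of the top of its round 26 mm head, about 40 mm above the bridge. Nose spring: 6 N per mm, no preload, 4.8 mm travel. A new nose reaches 69.2 mm below the head's top; this one is worn 0 to 3 mm shorter, by an unknown amount. At first it is clear of the block.
- socket (a point): Centre of the mouth of the square socket in the screw's head; this frame turns with the screw, its z is up. The socket is 11.2 mm square and 26 mm deep, its sides lie along this frame's x and y.
- screw (a joint): Angle of the screw in rad; grows as it is turned clockwise seen from above, which lowers head and nose by 1.27 mm per rad (8 mm a turn). Starts between 0 and 0.5, ends at 6.6; 1 to 4 rad of turning are needed. Friction 0.05 N m; it stays where it is left. Right is the nose pushed in about 1.1 mm by the block (6 to 7 N); over 22 N is jammed.
- block: Dark steel setting block, a plain bar 25 wide (x), 180 long (y), 20 thick (z), 0.68 kg. Origin: centre of its underside. It lies loose on the deck (its top at 60 mm) along the shredder's y, one end under the nose. Sliding it along its length takes 4 N when the nose is clear and 0.9 N more per newton of the nose (friction 0.6 on the deck, 0.3 under the nose, +-15 percent).
- free_end (a point): On the top face of the block near its free (+y) end, 75 mm from its middle, about 135 mm from the screw's axis: the place to take it, fingers closing across its 25 mm width, clear of the key standing in the screw. Fingers that lean down on it add 0.6 N of drag per newton. Read the pull while it slides: just as it stops some two thirds are left, and at rest it creeps away.
- key: T-handled square key, 0.12 kg. Origin: its lower tip, z up along the shank. Shank 10 mm square, sides along x and y, the lowest 4.5 mm tapering to 6 mm. It starts upright in its stand, tip 6 mm above the bench. In the screw's socket it goes 26 mm deep and stands by itself; it turns up to 0.12 rad before it bites.
- crossbar (a point): Centre of the key's flat-sided black crossbar: 80 mm long along the key's x, 16 wide, 20 tall, 100 mm above the tip; the place to take the key from above.
- stand: Wooden block 70 x 70 x 41 mm, fixed, with the 11.6 mm square hole (35 mm deep) in which the key stands at the start. Origin: centre of its underside; the hole is in its centre, sides along its x and y.
- bowl: Speckled white bowl 132 mm across and 62 mm high with small carrots in it; loose, to be left alone. Origin: centre of its underside.
- jar: Closed orange jar, 84 mm across and 130 mm high with a steel lid; loose, to be left alone. Origin: centre of its underside.
- carrot: One loose carrot 190 mm long (along its y) and 38 mm thick lying on the bench; to be left alone. Origin: on the bench under its middle.
Things that resemble listed ones, but are neither listed nor needed, are in the scene too. There is more than one size of the block; the job needs the larger. Of the things that look like the key, the smaller one is meant.

How it is judged:
By the outcome, as a careful person would: the job done as asked, in the order asked, and still so for the second after the job is handed in, with the robot touching nothing.
It also fails if it takes over 72 s, if anything falls off the work surface, if the arm or the gripper's body presses on something with over 40 N, if the wrist force passes 120 N, or if a joint passes its speed limit or range.

## Robot

A 6-joint arm with a two-finger parallel gripper is mounted at the origin on the work surface. World frame = base frame: x ahead of the robot, y to its left, z up, the work surface at z = 0. Lengths are in mm, angles in degrees, forces in N, time in s.
With the tool pointing down it reaches from about 425 to 925 mm from the base axis. Payload 12.5 kg.
Tool frame: the origin (TCP) lies where the fingers leave the gripper's body, on its centre line; the fingertips stand 73 mm ahead of it and the grasp point (between the pads) lies 54 mm ahead of it; z points along the fingers, y is the line along which they close (so a half turn about z gives the same grasp; the last joint's range is limited). The gripper opens to 85 mm and grips with 20 to 120 N. Pads are 22 mm wide; open, the fingers measure 114 mm over their backs; the gripper's body (76 mm by 85 mm) begins 54 mm behind the grasp point. The pads swing forward as they close: fully open they stand 13 mm farther back than shut.
Start: joints at [-77.269, 28.126, 89.318, -0, 62.55, -6.05], TCP at [201.247, -591.723, 303.927] pointing down, gripper open.
Joint ranges: [-177.58, 177.58], [-47.91, 125.51], [2.72, 160], [-65.01, 245.01], [3.68, 167.84], [-153.87, 153.87]. Speed limits (degrees/s): [127.2, 127.2, 159.86, 180, 180, 180].

## Interface

Orientations are given as [roll, pitch, yaw] about the fixed x, y, z axes, in that order (R = Rz(yaw) Ry(pitch) Rx(roll)).
In Python, from station import arm gives the robot as it stands.
- The arm moves only by the tool play_rows, never from a script. Its argument "motion" is a list that holds one entry, the list of rows, each a list of 7 numbers: the shift along the tool's x, y, z in units of 30 mm (1.0 is 30 mm), then the turn, a rotation vector about the tool's x, y, z in units of 8 degrees (1.0 is 8 degrees), then the opening, from 0 (shut) to 1 (fully open). In form: [[[dx, dy, dz, wx, wy, wz, grip], ...]]. A call has 1 to 10 rows; each row shifts and turns the commanded pose from where the row before left it, along the tool's axes as they then stand; what a row does not reach is not made up. A row lasts 1/10 s, in which the tool goes at most 50 mm and 8.59 degrees, less where a joint would pass 70% of its speed; a pose out of reach is approached as far as the arm can. A call is refused whole if a number of a shift passes 1 or a number of a turn 1, either way. A call with a gripper value outside its range is refused whole. The fingers move at their own pace and stop on an object; "grip_force" is the grip in N (left out, the last holds). Time passes only in rows, so rows that do not move let the fingers close. It gives the time, the measured TCP pose, the force, the opening and the grip force at its end, in the units of the state.
- arm.state(): the state, without advancing time (a new reading comes with each control period).
- arm.capture(name): name is "side" or "top" or "wrist"; returns the picture (400x640x3 uint8, red, green, blue); there is no depth.
- arm.calibration(name): a dict with "fx", "fy", "cx", "cy" (pixels), "dist" ([k1, k2, p1, p2, k3] as OpenCV has them; the pictures are not rectified), "R" (3x3) and "t" (3): a world point X has camera coordinates R X + t; the wrist camera has in their place "T_tool_cam" (4x4, takes a point from camera to tool coordinates, whose origin is the TCP and whose axes are the flange's). Camera axes: x right, y down, z forward; pixel columns grow to the right and rows downward; lengths in mm; the calibration is good to about 2 mm. A picture is of the moment at which its call begins: read the wrist's pose just before it. calibration takes no time and is no camera call.
- arm.sign_off(): hands the job in; it is judged then, once.
Trained networks look in the newest picture that a camera, given by its name, has taken for a name from the list of things; names that differ only in an ending like _2 or _b are one class to them, and where a whole thing is asked for, a point or a joint stands for the part that bears it (a point fixed in the world has none). Each returns a list of dicts, best first, with "score" (0 to 1); they miss things now and then, are a little off and sometimes report something else, mostly with a low value. They report only what shows in the picture. A call takes as long as a camera call. They do not tell look-alikes from the thing itself.
- arm.find_in(camera, target): "extent" ([centre column, centre row, width, height] in pixels, round what is visible of it).
- arm.regions_of(camera, target): "mask" (400x640 bool, what is visible of it) and "extent" ([centre column, centre row, width, height] in pixels, round what is visible of it).
- arm.mark_of(camera, target): "position" ([column, row] in pixels: a listed point, or the origin of a listed thing).
The state is a dict: "clock": time; "joints": joint angles; "dq": joint speeds; "effort": joint torques, N m; "ee_pos": TCP position; "tool_rot": TCP orientation; "ft_force": force on the tool from outside, world axes, zero at the start; "wrist_torque": the same for the moment, N m; "opening": finger opening in mm; "finger_force": force on a finger pad.
Only numpy, scipy, OpenCV 4.12 (cv2) and the standard library are available. Lean on these libraries where they do the work, as an engineer would, in place of code of your own. Each camera call takes 0.05 s, during which the arm holds its last target. There are 200 camera calls.

## Working session

There is one attempt and no reset: what is moved stays moved. The work goes in short steps, Python scripts to look and compute and a tool call to move; the robot and the scene stay as the last step left them, time stands still between calls to the robot, and variables do not carry over. Pictures are saved under pics/ and viewed, at most 10 in all, crops included, and the job is handed in when it is done.

Besides the shell and the picture viewer there is one more tool, called after "Request:" by a JSON object that holds its "api" and its "payload", one argument or row to a line. play_rows: Moves the arm, as the interface text tells. Its arguments: {"type":"object","properties":{"motion":{"type":"array"},"grip_force":{"type":"number"}},"required":["motion"]}

```bash
mkdir -p pics; ls
python3 - <<'E'
from station import arm
import cv2,numpy as np
s=arm.state();print({k:np.round(v,2) for k,v in s.items()})
for c in ("top","side"):
    im=arm.capture(c);cv2.imwrite(f"pics/{c}0.png",im[...,::-1])
    k=arm.calibration(c);print(c,{a:np.round(b,3).tolist() for a,b in k.items()})
    for t in ("bridge","socket","free_end","crossbar","key","stand","block","shredder","bowl","jar","carrot"):
        print(t,[(round(d["score"],2),np.round(d["position"]).tolist()) for d in arm.mark_of(c,t)][:4])
E
```

```text
pics
{'clock': np.float64(0.0), 'joints': array([-77.27,  28.16,  89.35,  -0.  ,  62.55,  -6.05]), 'dq': array([ 0.03, -0.03,  0.11, -0.04,  0.07,  0.03]), 'effort': array([  0.  , -61.84, -26.16,  -0.  ,   0.  ,  -0.  ]), 'ee_pos': array([ 201.22, -591.59,  303.35]), 'tool_rot': array([-179.94,   -0.  ,   18.78]), 'ft_force': array([ 0.22, -0.04,  0.43]), 'wrist_torque': array([-0.01, -0.03,  0.01]), 'finger_force': np.float64(0.0), 'opening': np.float64(85.35)}
top {'fx': 401.704, 'fy': 401.704, 'cx': 324.591, 'cy': 200.043, 'dist': [-0.063, 0.0, 0.0, 0.0, 0.0], 'R': [[-0.005, -1.0, 0.013], [-0.988, 0.003, -0.153], [0.153, -0.014, -0.988]], 't': [58.781, 596.986, 1120.754]}
bridge [(0.58, [354.0, 217.0])]
socket [(0.53, [358.0, 210.0])]
free_end [(0.79, [308.0, 210.0]), (0.54, [336.0, 161.0]), (0.3, [458.0, 174.0])]
crossbar [(0.66, [160.0, 278.0]), (0.51, [466.0, 247.0]), (0.49, [214.0, 255.0]), (0.33, [455.0, 174.0])]
key [(0.6, [184.0, 279.0]), (0.58, [223.0, 256.0]), (0.4, [310.0, 213.0])]
stand [(0.74, [225.0, 255.0])]
block [(0.79, [333.0, 214.0]), (0.65, [340.0, 141.0])]
shr
[... 246 characters left out ...]
.53, 'cx': 326.253, 'cy': 203.015, 'dist': [-0.006, 0.0, 0.0, 0.0, 0.0], 'R': [[-0.834, -0.551, -0.02], [-0.39, 0.615, -0.685], [0.39, -0.564, -0.728]], 't': [521.216, 277.688, 1489.473]}
bridge [(0.8, [348.0, 196.0]), (0.42, [342.0, 216.0])]
socket [(0.55, [351.0, 191.0])]
free_end [(0.91, [322.0, 228.0]), (0.69, [295.0, 200.0]), (0.31, [348.0, 194.0])]
crossbar [(0.87, [300.0, 344.0]), (0.68, [311.0, 296.0])]
key [(0.77, [304.0, 367.0]), (0.63, [314.0, 319.0])]
stand [(0.61, [311.0, 316.0])]
block [(0.9, [343.0, 217.0]), (0.49, [281.0, 198.0])]
shredder [(0.56, [352.0, 216.0])]
bowl [(0.86, [418.0, 168.0])]
jar [(0.8, [368.0, 148.0]), (0.53, [314.0, 316.0])]
carrot [(0.97, [247.0, 278.0])]
```

View pics/top0.png

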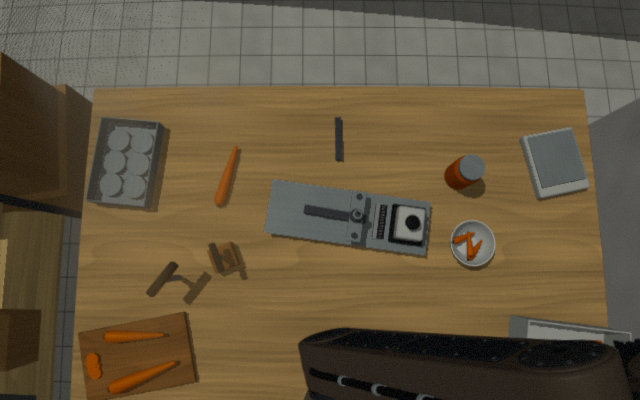

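View pics/side0.png

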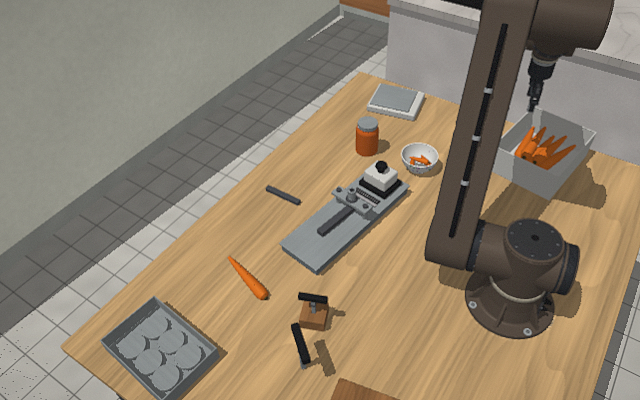

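```bash
cat > h.py <<'E'
from station import arm
import numpy as np, cv2
from scipy.spatial.transform import Rotation as Ro
def cam(c,s=None):
    k=arm.calibration(c);K=np.array([[k["fx"],0,k["cx"]],[0,k["fy"],k["cy"]],[0,0,1.]]);d=np.array(k["dist"],float)
    if c!="wrist": return K,d,np.array(k["R"]),np.array(k["t"])
    s=s or arm.state()
    T=np.eye(4);T[:3,:3]=Ro.from_euler("xyz",s["tool_rot"],degrees=True).as_matrix();T[:3,3]=s["ee_pos"]
    C=np.linalg.inv(T@np.array(k["T_tool_cam"]));return K,d,C[:3,:3],C[:3,3]
def ray(C,p):
    K,d,R,t=C;u=cv2.undistortPoints(np.array([[p]],float),K,d)[0,0]
    v=R.T@np.array([u[0],u[1],1]);return -R.T@t,v/np.linalg.norm(v)
def onz(C,p,z):
    o,v=ray(C,p);return o+v*(z-o[2])/v[2]
def proj(C,X):
    K,d,R,t=C;return cv2.projectPoints(np.array(X,float).reshape(-1,1,3),cv2.Rodrigues(R)[0],t,K,d)[0][:,0]
def tri(rays):
    A=0;b=0
    for o,v in rays:
        P=np.eye(3)-np.outer(v,v);A=A+P;b=b+P@o
    X=np.linalg.solve(A,b);return X,[np.linalg.norm((np.eye(3)-np.outer(v,v))@(X-o)) for o,v in rays]
def go(X,yaw=None,n=None,ptool=54):
    """units for moving grasp point to X at yaw, from measured pose, tool down"""
    s=arm.state();R=Ro.from_euler("xyz",s["tool_rot"],degrees=True).as_matrix()
    d=R.T@(np.array(X)+[0,0,ptool]-s["ee_pos"])/30
    dy=0 if yaw is None else -((yaw-s["tool_rot"][2]+90)%180-90)/8
    print("shift units",np.round(d,3),"wz units",round(dy,3),"rows>=",np.ceil(max(np.linalg.norm(d)*30/50,abs(d).max(),abs(dy))))
E
cat > a.py <<'E'
from h import *
T=cam("top");S=cam("side")
for n,a,b,z in [("bridge",(354,217),(348,196),90),("socket",(358,210),(351,191),130),("free_end",(308,210),(322,228),60),("crossbar",(214,255),(311,296),106),("stand",(225,255),(311,316),0),("big",(160,278),(300,344),150),("jar",(457,174),(368,148),0),("bowl",(465,245),(418,168),0)]:
    X,e=tri([ray(T,a),ray(S,b)]);print(n,X.round(1),np.round(e,1),onz(T,a,z).round(1),onz(S,b,z).round(1))
for p in [(273,181),(265,233),(433,202),(428,255)]: print("deck",onz(T,p,40).round(1))
t=cv2.imread("pics/top0.png");s=cv2.imread("pics/side0.png")
f=lambda i,x,y,w,h:cv2.resize(i[y:y+h,x:x+w],(400,300),interpolation=2)
cv2.imwrite("pics/crop1.png",np.hstack([f(t,140,225,120,90),f(s,260,280,120,90)]))
E
python3 a.py
```

```text
bridge [545.9 -20.2 108. ] [6.2 6.2] [542.4 -24.6  90. ] [560.6 -32.5  90. ]
socket [555.7 -35.3 113.6] [3.6 3.6] [556.8 -32.1 130. ] [544.1 -22.8 130. ]
free_end [567.6 104.7  63.4] [1.8 1.8] [566.4 104.   60. ] [571. 103.  60.]
crossbar [437.7 354.  114.5] [0.8 0.8] [438.6 356.6 106. ] [440.4 349.3 106. ]
stand [442.1 351.    5.1] [1.8 1.8] [440.6 351.4   0. ] [445.6 349.4  -0. ]
big [376.4 490.5 131.1] [1.7 1.7] [378.6 483.9 150. ] [368.  497.5 150. ]
jar [ 678.  -354.7    3.8] [6.1 6.1] [ 684.3 -353.4    0. ] [ 674.5 -361.     0. ]
bowl [ 467.3 -367.    -4.6] [1. 1.] [ 466.2 -365.8    0. ] [ 466.3 -361.6    0. ]
deck [655.2 207.4  40. ]
deck [502.6 228.3  40. ]
deck [ 591.3 -262.6   40. ]
deck [ 436.9 -241.1   40. ]
```

View pics/crop1.png

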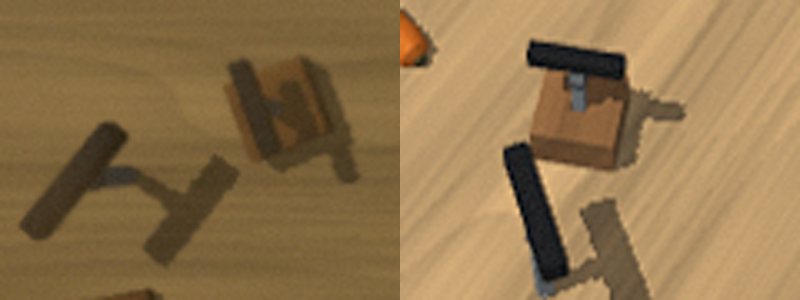

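The candidates for the key, by top-image pixel, are the T in the wooden stand (214,255) and the larger T standing at (163,278). I choose the one in the stand because it is smaller, which the crop confirms. For the block, the candidates are the bar under the nose (333,212) and a smaller bar at (339,140), so I choose the first. I'm moving to above the shredder now.

Request:
{"api": "play_rows", "payload": {
  "motion": [
    [[0.99,-0.82,0,0,0,0,1],[0.99,-0.82,0,0,0,0,1],[0.99,-0.82,0,0,0,0,1],[0.99,-0.82,0,0,0,0,1],[0.99,-0.82,0,0,0,0,1],[0.99,-0.82,0,0,0,0,1],[0.99,-0.82,0,0,0,0,1],[0.99,-0.82,0,0,0,0,1]]
  ]
}}

```text
clock: 2.0
ee_pos: [363.4, -327.5, 304.1]
tool_rot: [180.0, -0.0, 18.8]
ft_force: [0.2, -0.7, -0.1]
opening: 85.5
finger_force: 0.0
```

Request:
{"api": "play_rows", "payload": {
  "motion": [
    [[0.99,-0.82,0,0,0,0,1],[0.99,-0.82,0,0,0,0,1],[0.99,-0.82,0,0,0,0,1],[0.99,-0.82,0,0,0,0,1],[0.99,-0.82,0,0,0,0,1],[0.99,-0.82,0,0,0,0,1],[0.99,-0.82,0,0,0,0,1],[0.99,-0.82,0,0,0,0,1],[0,0,0,0,0,0,1],[0,0,0,0,0,0,1]]
  ]
}}

```text
clock: 3.0
ee_pos: [524.5, -65.5, 303.7]
tool_rot: [180.0, 0.0, 18.9]
ft_force: [-0.2, 0.6, -1.2]
opening: 85.4
finger_force: 0.0
```

Run:
```python
from h import *
s=arm.state();print({k:np.round(s[k],2) for k in("clock","ee_pos","tool_rot","joints")})
k=arm.calibration("wrist");print({a:np.round(b,3).tolist() for a,b in k.items()})
im=arm.capture("wrist");cv2.imwrite("pics/w1.png",im[...,::-1]);C=cam("wrist",s)
for t,z in (("bridge",90),("socket",130),("adjuster",130),("free_end",60),("block",40),("shredder",0)):
    print(t,[(round(d["score"],2),np.round(d["position"]).tolist(),onz(C,d["position"],z).round(1)) for d in arm.mark_of("wrist",t)][:3])
```

```text
{'clock': np.float64(3.0), 'ee_pos': array([524.46, -65.5 , 303.74]), 'tool_rot': array([1.800e+02, 2.000e-02, 1.889e+01]), 'joints': array([-1.428e+01,  2.032e+01,  1.028e+02, -2.000e-02,  5.690e+01,
        5.684e+01])}
{'fx': 292.466, 'fy': 292.466, 'cx': 316.952, 'cy': 198.372, 'dist': [-0.049, 0.0, 0.0, 0.0, 0.0], 'T_tool_cam': [[0.0, -0.95, -0.314, 79.875], [1.0, -0.0, 0.001, 0.762], [-0.001, -0.314, 0.95, -70.522], [0.0, 0.0, 0.0, 1.0]]}
bridge [(0.85, [287.0, 151.0], array([548.1, -27.9,  90. ])), (0.53, [177.0, 84.0], array([574.4,  86.8,  90. ]))]
socket [(0.58, [284.0, 162.0], array([546.1, -30. , 130. ]))]
adjuster [(0.94, [285.0, 160.0], array([547.5, -30.3, 130. ]))]
free_end [(0.74, [180.0, 82.0], array([574.7,  98.2,  60. ]))]
block [(0.72, [282.0, 160.0], array([527. , -22.6,  40. ])), (0.59, [249.0, 120.0], array([558.1,  24.9,  40. ]))]
shredder [(0.79, [299.0, 143.0], array([546.3, -35.5,   0. ]))]
```

View pics/w1.png

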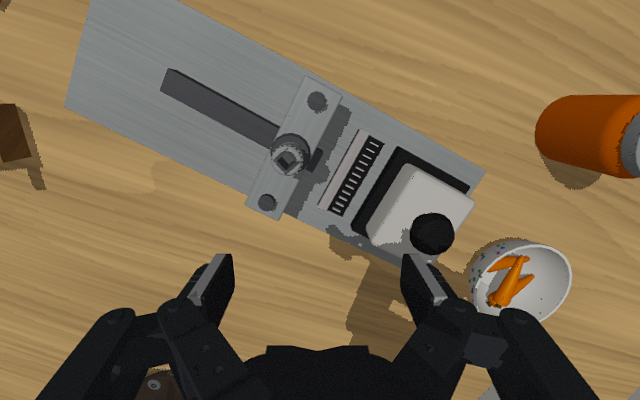

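The view shows the adjuster head with its square socket at (287,158) and the block's free end at (180,82). The bowl, jar and carriage are clear to the right. Next I turn to the working yaw and look closer.

Request:
{"api": "play_rows", "payload": {
  "motion": [
    [[0.55,-0.16,0.71,0,0,0,1],[0.55,-0.16,0.71,0,0,0,1],[0.55,-0.16,0.71,0,0,0,1],[0,0,0,0,0,-1,1],[0,0,0,0,0,-1,1],[0,0,0,0,0,-1,1],[0,0,0,0,0,-1,1],[0,0,0,0,0,-1,1],[0,0,0,0,0,-1,1],[0,0,0,0,0,-1,1]]
  ]
}}

```text
clock: 4.35
ee_pos: [566.6, -37.0, 240.1]
tool_rot: [180.0, 0.0, 75.1]
ft_force: [0.0, -0.4, 0.9]
opening: 85.5
finger_force: 0.0
```

Request:
{"api": "play_rows", "payload": {
  "motion": [
    [[0,0,0,0,0,-1,1],[0,0,0,0,0,-1,1],[0,0,0,0,0,-1,1],[0,0,0,0,0,-1,1],[0,0,0,0,0,-1,1],[0,0,0,0,0,-1,1],[0,0,0,0,0,-1,1],[0,0,0,0,0,-1,1],[0,0,0,0,0,-1,1],[0,0,0,0,0,-1,1]]
  ]
}}

```text
clock: 5.35
ee_pos: [566.6, -37.0, 240.0]
tool_rot: [-180.0, 0.0, 155.1]
ft_force: [0.1, -0.1, -0.4]
opening: 85.5
finger_force: 0.0
```

Request:
{"api": "play_rows", "payload": {
  "motion": [
    [[0,0,0,0,0,-1,1],[0,0,0,0,0,0,1],[0,0,0,0,0,0,1]]
  ]
}}

```text
clock: 5.65
ee_pos: [566.6, -36.8, 240.0]
tool_rot: [-180.0, -0.0, 162.5]
ft_force: [0.8, -0.3, 0.2]
opening: 85.0
finger_force: 0.0
```

Run:
```python
from h import *
s=arm.state();print({k:np.round(s[k],2) for k in("clock","ee_pos","tool_rot","joints")})
im=arm.capture("wrist");cv2.imwrite("pics/w2.png",im[...,::-1]);C=cam("wrist",s)
for t,z in (("bridge",90),("socket",130),("adjuster",130),("free_end",60)):
    r=arm.mark_of("wrist",t)
    print(t,[(round(d["score"],2),np.round(d["position"]).tolist(),onz(C,d["position"],z).round(1)) for d in r][:3])
    if t=="socket":p=np.array(r[0]["position"]).astype(int)
x,y=p-40
np.save("p.npy",p)
a=cv2.imread("pics/w1.png")[122:202,244:324];b=cv2.imread("pics/w2.png")[y:y+80,x:x+80]
cv2.imwrite("pics/crop2.png",np.hstack([cv2.resize(q,(400,400),interpolation=cv2.INTER_NEAREST) for q in(a,b)]));print(x,y)
```

```text
{'clock': np.float64(5.65), 'ee_pos': array([566.58, -36.81, 240.  ]), 'tool_rot': array([-180.  ,   -0.  ,  162.52]), 'joints': array([-10.38,  27.73, 101.54,  -0.  ,  50.73, -82.9 ])}
bridge []
socket [(0.62, [319.0, 196.0], array([545.3, -29.6, 130. ]))]
adjuster [(0.97, [318.0, 200.0], array([547.9, -31.1, 130. ]))]
free_end [(0.71, [472.0, 152.0], array([568.1, 102.8,  60. ])), (0.62, [396.0, 302.0], array([699.8,   5.3,  60. ]))]
279 156
```

View pics/crop2.png

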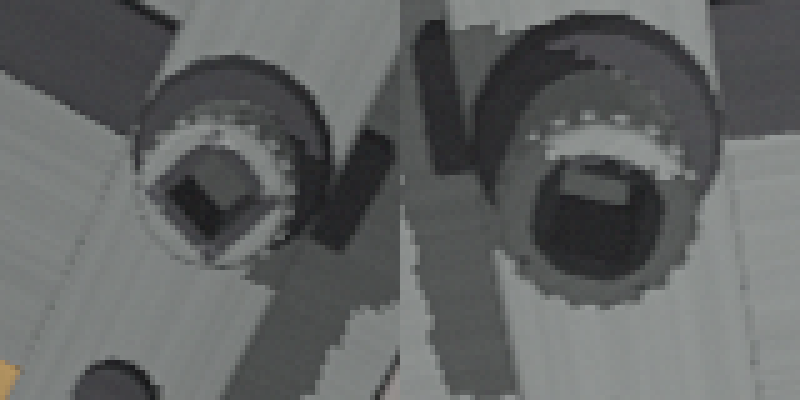

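```bash
cat > rect.py <<'E'
from h import *
def patch(f,s,c,z,w=40,n=400):
    C=cam("wrist",s);g=(np.arange(n)+.5)/n*w-w/2
    X,Y=np.meshgrid(c[0]+g,c[1]-g)   # right=+x, up=+y
    P=proj(C,np.stack([X,Y,np.full_like(X,z)],-1)).astype(np.float32).reshape(n,n,2)
    q=cv2.remap(cv2.imread(f,0),P[...,0],P[...,1],cv2.INTER_CUBIC).astype(float)
    lo,hi=np.percentile(q,[1,99]);return np.clip((q-lo)/(hi-lo)*255,0,255).astype(np.uint8)
E
python3 - <<'E'
from rect import *
s1=dict(ee_pos=[524.46,-65.5,303.74],tool_rot=[180,.02,18.89]);s2=dict(ee_pos=[566.58,-36.81,240],tool_rot=[-180,0,162.52])
for s,p in((s1,(286.7,161.2)),(s2,(318.4,199.4))): print([onz(cam("wrist",s),p,z).round(1) for z in(128,130,132)])
o=[patch("pics/w%d.png"%i,s,(547,-31),130) for i,s in((1,s1),(2,s2))]
o=[cv2.cvtColor(q,8) for q in o]
for q in o:
    for v in range(0,400,50): cv2.line(q,(v,0),(v,6 if v!=200 else 20),(0,255,0),1);cv2.line(q,(0,v),(6 if v!=200 else 20,v),(0,255,0),1)
cv2.imwrite("pics/rect1.png",np.hstack(o))
E
```

```text
[array([546.5, -29.5, 128. ]), array([546.9, -29.6, 130. ]), array([547.3, -29.6, 132. ])]
[array([547.9, -31.1, 128. ]), array([547.3, -30.9, 130. ]), array([546.7, -30.7, 132. ])]
```

View pics/rect1.png

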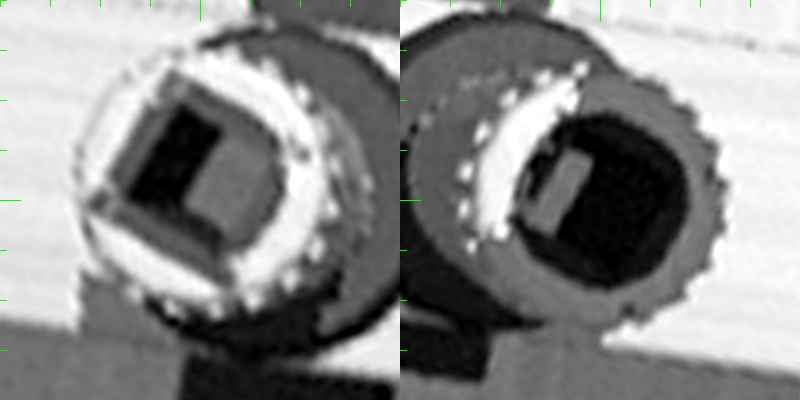

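The rectified patches show the socket at about (547.2, -30), with its sides at about -29.5° (mod 90). On to the key.

Request:
{"api": "play_rows", "payload": {
  "motion": [
    [[0.62,0.965,0,0,0,0,1],[0.62,0.965,0,0,0,0,1],[0.62,0.965,0,0,0,0,1],[0.62,0.965,0,0,0,0,1],[0.62,0.965,0,0,0,0,1],[0.62,0.965,0,0,0,0,1],[0.62,0.965,0,0,0,0,1],[0.62,0.965,0,0,0,0,1],[0.62,0.965,0,0,0,0,1],[0.62,0.965,0,0,0,0,1]]
  ]
}}

```text
clock: 6.9
ee_pos: [474.2, 296.4, 240.0]
tool_rot: [180.0, 0.0, 162.7]
ft_force: [0.2, 0.9, 0.2]
opening: 85.0
finger_force: 0.0
```

Request:
{"api": "play_rows", "payload": {
  "motion": [
    [[0.62,0.965,0,0,0,0,1],[0.62,0.965,0,0,0,0,1],[0,0,0.05,0,0,-0.91,1],[0,0,0.05,0,0,-0.91,1],[0,0,0.05,0,0,-0.91,1],[0,0,0.05,0,0,-0.91,1],[0,0,0.05,0,0,-0.91,1],[0,0,0,0,0,0,1],[0,0,0,0,0,0,1]]
  ]
}}

```text
clock: 7.8
ee_pos: [456.3, 361.4, 232.5]
tool_rot: [-180.0, -0.0, -161.1]
ft_force: [0.1, -0.1, 0.1]
opening: 85.4
finger_force: 0.0
```

Run:
```python
from rect import *
s=arm.state();print({k:np.round(s[k],2) for k in("clock","ee_pos","tool_rot","joints")})
im=arm.capture("wrist");cv2.imwrite("pics/w3.png",im[...,::-1]);C=cam("wrist",s)
for t,z in (("crossbar",106),("stand",0)):
    r=arm.mark_of("wrist",t)
    print(t,[(round(d["score"],2),np.round(d["position"]).tolist(),onz(C,d["position"],z).round(1)) for d in r][:3])
    r=arm.regions_of("wrist",t)
    for d in r[:2]: print(d["extent"],d["score"])
    if t=="crossbar":
        m=(r[0]["mask"]).astype(np.uint8);
        c,_=cv2.findContours(m,0,2);c=max(c,key=cv2.contourArea)[:,0]
a=patch("pics/w3.png",s,(438,354),116,w=110)
a=cv2.cvtColor(a,8)
for v in range(0,400,40): cv2.line(a,(v,0),(v,6),(0,255,0),1);cv2.line(a,(0,v),(6,v),(0,255,0),1)
b=cv2.resize(cv2.imread("pics/w3.png"),(400,250));b=np.vstack([b,np.zeros((150,400,3),np.uint8)])
cv2.imwrite("pics/key1.png",np.hstack([a,b]))
```

```text
{'clock': np.float64(7.8), 'ee_pos': array([456.29, 361.38, 232.45]), 'tool_rot': array([-179.99,   -0.  , -161.06]), 'joints': array([ 3.188e+01,  2.931e+01,  9.992e+01, -1.000e-02,  5.077e+01,
       -7.706e+01])}
crossbar [(0.92, [545.0, 183.0], array([376.9, 506.2, 106. ])), (0.76, [312.0, 187.0], array([434.4, 348.9, 106. ]))]
[544.5, 183.9, 191.1, 115.9] 0.86
[312.5, 186.7, 29.4, 117.2] 0.66
stand [(0.84, [315.0, 160.0], array([435.5, 350.7,   0. ]))]
[313.9, 165.2, 77.4, 77.1] 0.75
```

View pics/key1.png

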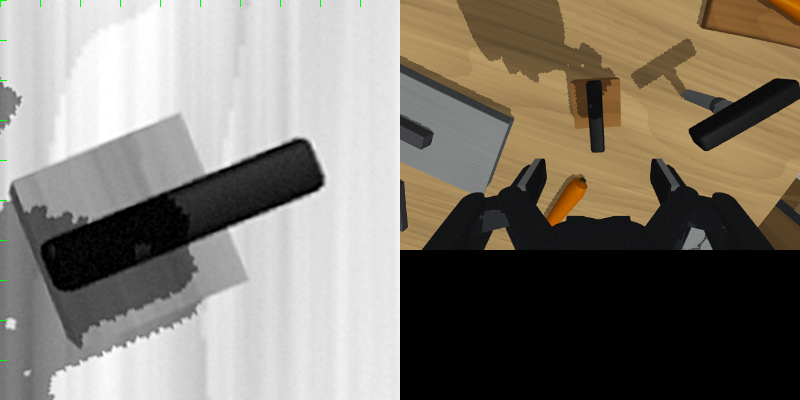

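The view shows the small key's crossbar in the stand at about (312,187), with the larger T to the right at (545,183). The crossbar is at (434.3, 350.8) and its yaw is 22.2°. I'll grasp it now.

Request:
{"api": "play_rows", "payload": {
  "motion": [
    [[0,0,0,0,0,-0.41,0.6],[0.405,-0.025,0.3,0,0,0,0.6],[0.405,-0.025,0.3,0,0,0,0.6],[0,0,0.6,0,0,0,0.6],[0,0,0.6,0,0,0,0.6],[0,0,0.61,0,0,0,0.6],[0,0,0,0,0,0,0.6]]
  ]
}}

```text
clock: 8.75
ee_pos: [433.8, 350.3, 158.4]
tool_rot: [-180.0, -0.2, -157.6]
ft_force: [-0.1, 0.3, 0.9]
opening: 51.0
finger_force: 0.0
```

Request:
{"api": "play_rows", "payload": {
  "motion": [
    [[0,0,0,0,0,0,0],[0,0,0,0,0,0,0],[0,0,0,0,0,0,0],[0,0,0,0,0,0,0],[0,0,0,0,0,0,0],[0,0,0,0,0,0,0]]
  ],
  "grip_force": 60
}}

```text
clock: 9.35
ee_pos: [434.7, 350.9, 161.2]
tool_rot: [180.0, 0.1, -157.5]
ft_force: [-1.3, 0.1, 6.8]
opening: 14.9
finger_force: 60.0
```

Run:
```python
from h import *
s=arm.state();print({k:np.round(s[k],2) for k in("clock","ee_pos","tool_rot","joints","ft_force","wrist_torque","opening","finger_force")})
```

```text
{'clock': np.float64(9.35), 'ee_pos': array([434.73, 350.93, 161.17]), 'tool_rot': array([ 1.7999e+02,  1.1000e-01, -1.5754e+02]), 'joints': array([ 3.2140e+01,  3.3440e+01,  1.0657e+02, -1.0000e-02,  3.9880e+01,
       -8.0310e+01]), 'ft_force': array([-1.29,  0.07,  6.8 ]), 'wrist_torque': array([-0.01,  0.1 , -0.01]), 'opening': np.float64(14.89), 'finger_force': np.float64(59.96)}
```

Request:
{"api": "play_rows", "payload": {
  "motion": [
    [[0,0,-0.3,0,0,0,0],[0,0,-0.7,0,0,0,0],[0,0,-1,0,0,0,0],[0,0,-1,0,0,0,0],[0,0,-1,0,0,0,0],[0,0,-0.7,0,0,0,0],[0,0,-0.3,0,0,0,0],[0.1,-0.4,0,0,0,0,0],[0.1,-0.8,0,0,0,0,0],[0.1,-0.94,0,0,0,0,0]]
  ]
}}

```text
clock: 10.35
ee_pos: [450.2, 286.7, 308.8]
tool_rot: [-180.0, -0.1, -157.5]
ft_force: [0.6, 0.8, -1.5]
opening: 14.8
finger_force: 58.9
```

Request:
{"api": "play_rows", "payload": {
  "motion": [
    [[0.1,-0.94,0,0,0,0,0],[0.1,-0.94,0,0,0,0,0],[0.1,-0.94,0,0,0,0,0],[0.1,-0.94,0,0,0,0,0],[0.1,-0.94,0,0,0,0,0],[0.1,-0.94,0,0,0,0,0],[0.1,-0.94,0,0,0,0,0],[0.1,-0.94,0,0,0,0,0],[0.1,-0.94,0,0,0,0,0],[0.1,-0.94,0,0,0,0,0]]
  ]
}}

```text
clock: 11.35
ee_pos: [530.1, 14.0, 308.7]
tool_rot: [179.9, -0.1, -157.6]
ft_force: [1.1, 0.8, -1.2]
opening: 15.2
finger_force: 58.9
```

Request:
{"api": "play_rows", "payload": {
  "motion": [
    [[0.08,-0.8,0,0,0,0.5,0],[0,0,0,0,0,0.9,0],[0,0,0,0,0,0.9,0],[0,0,0,0,0,0.9,0],[0,0,0,0,0,0.9,0],[0,0,0,0,0,0.9,0],[0,0,0,0,0,0.9,0],[0,0,0,0,0,0.6,0],[0,0,0,0,0,0,0],[0,0,0,0,0,0,0]]
  ]
}}

```text
clock: 12.35
ee_pos: [537.1, -7.6, 309.3]
tool_rot: [-180.0, -0.1, 150.6]
ft_force: [0.2, -0.0, -1.0]
opening: 15.2
finger_force: 58.9
```

Run:
```python
from h import *
s=arm.state();print({k:np.round(s[k],2) for k in("clock","ee_pos","tool_rot","joints","ft_force","opening")})
im=arm.capture("wrist");cv2.imwrite("pics/w4.png",im[...,::-1])
for t in ("key","socket","crossbar"): print(t,[(round(d["score"],2),np.round(d["position"],1)) for d in arm.mark_of("wrist",t)][:3])
C=cam("wrist",s)
print("socket expected",proj(C,[547.2,-30,130]))
R=Ro.from_euler("xyz",s["tool_rot"],degrees=True).as_matrix()
for z in(44,54,64,100,154): print(z,proj(C,s["ee_pos"]+R@np.array([0,0,z])))
go([547.2,-30,220],150.5)
cv2.imwrite("pics/c4.png",cv2.resize(im[80:320,200:440,::-1],(600,600),interpolation=2))
```

```text
{'clock': np.float64(12.35), 'ee_pos': array([537.13,  -7.61, 309.29]), 'tool_rot': array([-1.7996e+02, -8.0000e-02,  1.5059e+02]), 'joints': array([-7.8500e+00,  2.0690e+01,  1.0121e+02, -1.0000e-02,  5.8190e+01,
       -6.8440e+01]), 'ft_force': array([ 0.22, -0.04, -0.97]), 'opening': np.float64(15.22)}
key [(0.91, array([315.8, 205.6]))]
socket [(0.63, array([301.6, 218.4]))]
crossbar [(0.78, array([317.2, 275.9])), (0.55, array([302.4, 215.7]))]
socket expected [[302.48505385 216.75887749]]
44 [[319.12412368 285.93131684]]
54 [[319.0035065  273.85554502]]
64 [[318.89737141 263.24817924]]
100 [[318.60243444 233.86039288]]
154 [[318.31644582 205.48597048]]
shift units [-0.654 -0.498  1.198] wz units 0.003 rows>= 2.0
```

View pics/c4.png

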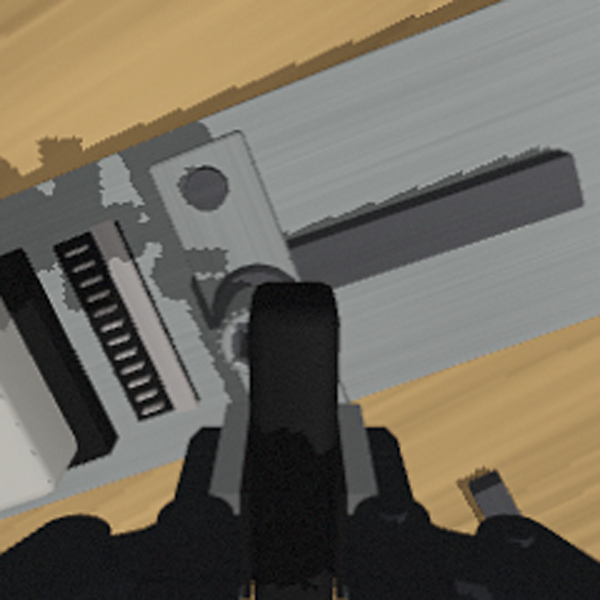

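Request:
{"api": "play_rows", "payload": {
  "motion": [
    [[-0.327,-0.25,0.2,0,0,0,0],[-0.327,-0.25,0.3,0,0,0,0],[0,0,0.1,0,0,0,0],[0,0,0,0,0,0,0],[0,0,0,0,0,0,0]]
  ]
}}

```text
clock: 13.05
ee_pos: [547.2, -30.0, 292.0]
tool_rot: [-180.0, -0.0, 150.5]
ft_force: [0.0, -0.3, -0.9]
opening: 15.0
finger_force: 58.9
```

Request:
{"api": "play_rows", "payload": {
  "motion": [
    [[0,0,0.1,0,0,0,0],[0,0,0.1,0,0,0,0],[0,0,0.1,0,0,0,0],[0,0,0,0,0,0,0]]
  ]
}}

```text
clock: 13.45
ee_pos: [547.1, -29.8, 282.8]
tool_rot: [-180.0, -0.0, 150.5]
ft_force: [-0.4, -0.4, -1.9]
opening: 15.1
finger_force: 58.9
```

```bash
cat > st.py <<'E'
from h import *
s=arm.state();print({k:np.round(s[k],2).tolist() for k in("clock","ee_pos","tool_rot","ft_force","wrist_torque","opening","finger_force")},s["joints"][5].round(1))
E
python3 st.py
```

```text
{'clock': 13.45, 'ee_pos': [547.11, -29.82, 282.77], 'tool_rot': [-179.98, -0.03, 150.47], 'ft_force': [-0.37, -0.37, -1.85], 'wrist_torque': [0.01, 0.03, -0.02], 'opening': 15.1, 'finger_force': 58.92} -70.5
```

Request:
{"api": "play_rows", "payload": {
  "motion": [
    [[0,0,0.05,0,0,0,0],[0,0,0.05,0,0,0,0],[0,0,0.05,0,0,0,0]]
  ]
}}

```text
clock: 13.75
ee_pos: [547.3, -29.9, 278.6]
tool_rot: [-180.0, 0.0, 150.5]
ft_force: [-0.2, -0.2, -1.1]
opening: 15.3
finger_force: 58.9
```

```bash
python3 st.py
```

```text
{'clock': 13.75, 'ee_pos': [547.28, -29.94, 278.62], 'tool_rot': [-180.0, 0.01, 150.46], 'ft_force': [-0.15, -0.22, -1.08], 'wrist_torque': [0.03, -0.01, 0.02], 'opening': 15.28, 'finger_force': 58.92} -70.5
```

Request:
{"api": "play_rows", "payload": {
  "motion": [
    [[0,0,0.08,0,0,0,0],[0,0,0.08,0,0,0,0],[0,0,0.08,0,0,0,0]]
  ]
}}

```text
clock: 14.05
ee_pos: [547.3, -29.9, 271.3]
tool_rot: [-180.0, -0.0, 150.5]
ft_force: [0.1, -0.5, -1.5]
opening: 15.2
finger_force: 58.9
```

Request:
{"api": "play_rows", "payload": {
  "motion": [
    [[0,0,0.1,0,0,0,0],[0,0,0.1,0,0,0,0],[0,0,0,0,0,0,0]]
  ]
}}

```text
clock: 14.35
ee_pos: [547.1, -29.9, 265.0]
tool_rot: [-180.0, -0.0, 150.5]
ft_force: [-0.1, 0.2, -1.3]
opening: 15.0
finger_force: 58.9
```

```bash
python3 st.py
```

```text
{'clock': 14.35, 'ee_pos': [547.14, -29.93, 264.99], 'tool_rot': [-179.98, -0.04, 150.46], 'ft_force': [-0.05, 0.19, -1.33], 'wrist_torque': [0.0, -0.02, -0.01], 'opening': 15.02, 'finger_force': 58.92} -70.5
```

The key went about 20 mm into the socket with no force. I'll lower it a bit more, let it go, and take the block's baseline drag before any turning.

Request:
{"api": "play_rows", "payload": {
  "motion": [
    [[0,0,0.1,0,0,0,0],[0,0,0.05,0,0,0,0],[0,0,0,0,0,0,0.5],[0,0,0,0,0,0,0.5],[0,0,0,0,0,0,0.5],[0,0,-0.5,0,0,0,0.5],[0,0,-1,0,0,0,0.5],[0.1,0.25,0,0,0,0,0.5],[0.35,0.88,0,0,0,0,0.5],[0.4,1,0,0,0,0,0.5]]
  ]
}}

```text
clock: 15.35
ee_pos: [556.6, 38.6, 305.9]
tool_rot: [180.0, 0.0, 150.4]
ft_force: [0.1, 0.2, -0.2]
opening: 42.9
finger_force: 0.0
```

Request:
{"api": "play_rows", "payload": {
  "motion": [
    [[0.4,1,0,0,0,0,0.5],[0.4,1,0.3,0,0,0.5,0.5],[0,0.05,0.55,0,0,1,0.5],[0,0,0.55,0,0,1,0.5],[0,0,0.55,0,0,1,0.5],[0,0,0.55,0,0,1,0.5],[0,0,0.55,0,0,1,0.5],[0,0,0.55,0,0,1,0.5],[0,0,0.55,0,0,1,0.5],[0,0,0.4,0,0,1,0.5]]
  ]
}}

```text
clock: 16.35
ee_pos: [565.7, 103.7, 168.1]
tool_rot: [-179.9, 0.0, 82.1]
ft_force: [-0.2, 0.1, 0.7]
opening: 43.0
finger_force: 0.0
```

Request:
{"api": "play_rows", "payload": {
  "motion": [
    [[0,0,0,0,0,0,0.5],[0,0,0,0,0,0,0.5]]
  ]
}}

```text
clock: 16.55
ee_pos: [566.1, 103.6, 169.5]
tool_rot: [-180.0, 0.0, 82.7]
ft_force: [0.8, -0.4, -0.3]
opening: 42.7
finger_force: 0.0
```

Run:
```python
from rect import *
exec(open("st.py").read())
im=arm.capture("wrist");cv2.imwrite("pics/w5.png",im[...,::-1]);C=cam("wrist",s)
for t,z in (("free_end",60),("crossbar",205)):
    for d in arm.mark_of("wrist",t)[:2]: print(t,d["score"],onz(C,d["position"],z).round(1))
a=patch("pics/w5.png",s,(561,94),60,w=160)
bl=[(561+x*.99+y*.137,94-x*.137+y*.99) for x,y in[]]
a=cv2.cvtColor(a,8)
for v in range(0,400,50): cv2.line(a,(v,0),(v,6),(0,255,0),1);cv2.line(a,(0,v),(6,v),(0,255,0),1)
cv2.imwrite("pics/r5.png",np.hstack([a,np.vstack([cv2.resize(im[...,::-1],(400,250)),np.zeros((150,400,3),np.uint8)])]))
```

```text
{'clock': 16.55, 'ee_pos': [566.12, 103.63, 169.47], 'tool_rot': [-179.98, 0.01, 82.7], 'ft_force': [0.76, -0.41, -0.33], 'wrist_torque': [-0.01, 0.04, 0.02], 'opening': 42.71, 'finger_force': 0.0} 11.1
free_end 0.85 [704.4  49.4  60. ]
free_end 0.83 [571.  101.6  60. ]
```

View pics/r5.png

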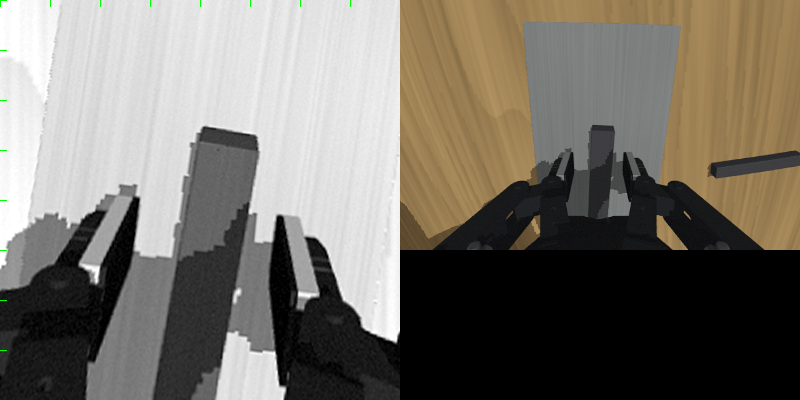

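The block's free end sits between the fingers about 4 mm off centre. The end edge is at patch (227,144), which is about (571.8, 116.4). I'll centre on it, descend and grip.

Request:
{"api": "play_rows", "payload": {
  "motion": [
    [[0,0.135,0.5,0,0,0.12,0.5],[0,0,0.6,0,0,0,0.5],[0,0,0.5,0,0,0,0.5],[0,0,0.13,0,0,0,0.5],[0,0,0,0,0,0,0.5]]
  ],
  "grip_force": 30
}}

```text
clock: 17.2
ee_pos: [570.1, 102.9, 116.8]
tool_rot: [-179.9, 0.0, 81.5]
ft_force: [-0.3, -0.1, -0.5]
opening: 42.6
finger_force: 0.0
```

Request:
{"api": "play_rows", "payload": {
  "motion": [
    [[0,0,0,0,0,0,0.3],[0,0,0,0,0,0,0.2],[0,0,0,0,0,0,0],[0,0,0,0,0,0,0],[0,0,0,0,0,0,0],[0,0,0,0,0,0,0]]
  ]
}}

```text
clock: 17.8
ee_pos: [570.3, 103.0, 118.2]
tool_rot: [179.9, -0.0, 81.5]
ft_force: [-1.7, 1.6, 6.6]
opening: 24.3
finger_force: 30.1
```

```bash
python3 st.py
```

```text
{'clock': 17.8, 'ee_pos': [570.29, 103.0, 118.17], 'tool_rot': [179.95, -0.01, 81.5], 'ft_force': [-1.74, 1.59, 6.55], 'wrist_torque': [0.09, 0.28, -0.18], 'opening': 24.34, 'finger_force': 30.13} 12.2
```

Request:
{"api": "play_rows", "payload": {
  "motion": [
    [[0,0,-0.04,0,0,0,0],[0,0,0,0,0,0,0]]
  ]
}}

```text
clock: 18.0
ee_pos: [570.0, 103.0, 118.6]
tool_rot: [-180.0, 0.0, 81.5]
ft_force: [0.1, 1.4, -2.8]
opening: 24.4
finger_force: 29.4
```

Request:
{"api": "play_rows", "payload": {
  "motion": [
    [[0.067,0,0,0,0,0,0],[0.067,0,0,0,0,0,0]]
  ]
}}

```text
clock: 18.2
ee_pos: [570.6, 106.9, 118.5]
tool_rot: [-180.0, 0.0, 81.5]
ft_force: [-1.0, -1.1, -3.6]
opening: 24.5
finger_force: 29.3
```

Request:
{"api": "play_rows", "payload": {
  "motion": [
    [[0.067,0,0,0,0,0,0]]
  ]
}}

```text
clock: 18.3
ee_pos: [571.0, 109.0, 118.6]
tool_rot: [-180.0, 0.0, 81.5]
ft_force: [-0.9, -1.2, -3.8]
opening: 24.1
finger_force: 29.3
```

Request:
{"api": "play_rows", "payload": {
  "motion": [
    [[0.067,0,0,0,0,0,0]]
  ]
}}

```text
clock: 18.4
ee_pos: [571.3, 111.1, 118.7]
tool_rot: [-180.0, 0.0, 81.5]
ft_force: [-0.4, -1.0, -5.1]
opening: 24.3
finger_force: 29.3
```

Request:
{"api": "play_rows", "payload": {
  "motion": [
    [[-0.067,0,0,0,0,0,0],[-0.067,0,0,0,0,0,0]]
  ]
}}

```text
clock: 18.6
ee_pos: [570.8, 107.1, 118.8]
tool_rot: [180.0, -0.0, 81.5]
ft_force: [-0.8, 1.5, -3.5]
opening: 24.8
finger_force: 29.3
```

Request:
{"api": "play_rows", "payload": {
  "motion": [
    [[-0.067,0,0,0,0,0,0]]
  ]
}}

```text
clock: 18.7
ee_pos: [570.4, 104.9, 118.8]
tool_rot: [180.0, -0.0, 81.5]
ft_force: [0.1, 2.2, -3.5]
opening: 24.5
finger_force: 29.3
```

Request:
{"api": "play_rows", "payload": {
  "motion": [
    [[-0.067,0,0,0,0,0,0]]
  ]
}}

```text
clock: 18.8
ee_pos: [570.1, 102.8, 118.8]
tool_rot: [180.0, 0.0, 81.5]
ft_force: [0.1, 1.2, -3.4]
opening: 24.3
finger_force: 29.3
```

Request:
{"api": "play_rows", "payload": {
  "motion": [
    [[0.067,0,0.014,0,0,0,0],[0.067,0,0,0,0,0,0]]
  ]
}}

```text
clock: 19.0
ee_pos: [570.7, 106.7, 118.3]
tool_rot: [-180.0, 0.0, 81.5]
ft_force: [-0.9, -1.4, -3.6]
opening: 24.3
finger_force: 29.4
```

Request:
{"api": "play_rows", "payload": {
  "motion": [
    [[0.067,0,0,0,0,0,0]]
  ]
}}

```text
clock: 19.1
ee_pos: [571.0, 109.0, 118.3]
tool_rot: [-180.0, 0.0, 81.5]
ft_force: [0.2, -0.9, -3.1]
opening: 24.4
finger_force: 29.4
```

Request:
{"api": "play_rows", "payload": {
  "motion": [
    [[0.067,0,0,0,0,0,0]]
  ]
}}

```text
clock: 19.2
ee_pos: [571.3, 111.1, 118.3]
tool_rot: [-180.0, 0.0, 81.5]
ft_force: [-1.1, -1.7, -3.1]
opening: 24.2
finger_force: 29.4
```

Request:
{"api": "play_rows", "payload": {
  "motion": [
    [[-0.067,0,0,0,0,0,0],[-0.067,0,0,0,0,0,0]]
  ]
}}

```text
clock: 19.4
ee_pos: [570.8, 107.1, 118.4]
tool_rot: [180.0, -0.0, 81.5]
ft_force: [-0.2, 1.6, -3.6]
opening: 24.2
finger_force: 29.4
```

Request:
{"api": "play_rows", "payload": {
  "motion": [
    [[-0.067,0,0,0,0,0,0]]
  ]
}}

```text
clock: 19.5
ee_pos: [570.4, 104.9, 118.4]
tool_rot: [180.0, -0.0, 81.5]
ft_force: [0.4, 1.6, -3.9]
opening: 24.1
finger_force: 29.4
```

Request:
{"api": "play_rows", "payload": {
  "motion": [
    [[-0.067,0,0,0,0,0,0]]
  ]
}}

```text
clock: 19.6
ee_pos: [570.1, 102.8, 118.4]
tool_rot: [180.0, 0.0, 81.5]
ft_force: [-1.0, 1.5, -3.9]
opening: 23.9
finger_force: 29.4
```

Request:
{"api": "play_rows", "payload": {
  "motion": [
    [[0.067,0,0.012,0,0,0,0],[0.067,0,0,0,0,0,0]]
  ]
}}

```text
clock: 19.8
ee_pos: [570.8, 106.6, 118.2]
tool_rot: [180.0, 0.0, 81.5]
ft_force: [-0.6, -3.4, 0.5]
opening: 24.2
finger_force: 29.8
```

Request:
{"api": "play_rows", "payload": {
  "motion": [
    [[0.067,0,0,0,0,0,0]]
  ]
}}

```text
clock: 19.9
ee_pos: [571.1, 108.8, 118.2]
tool_rot: [180.0, 0.0, 81.5]
ft_force: [-0.3, -4.2, 1.2]
opening: 24.3
finger_force: 29.9
```

Request:
{"api": "play_rows", "payload": {
  "motion": [
    [[0.067,0,0,0,0,0,0]]
  ]
}}

```text
clock: 20.0
ee_pos: [571.4, 110.9, 118.2]
tool_rot: [180.0, 0.0, 81.5]
ft_force: [-0.2, -4.7, 2.1]
opening: 24.2
finger_force: 30.0
```

Request:
{"api": "play_rows", "payload": {
  "motion": [
    [[-0.067,0,0.01,0,0,0,0],[-0.067,0,0,0,0,0,0]]
  ]
}}

```text
clock: 20.2
ee_pos: [571.2, 107.9, 118.2]
tool_rot: [179.9, -0.1, 81.5]
ft_force: [0.6, 5.8, 3.6]
opening: 24.2
finger_force: 30.3
```

Request:
{"api": "play_rows", "payload": {
  "motion": [
    [[-0.067,0,0,0,0,0,0]]
  ]
}}

```text
clock: 20.3
ee_pos: [570.9, 105.8, 118.2]
tool_rot: [179.9, -0.1, 81.5]
ft_force: [0.7, 5.6, 3.9]
opening: 24.4
finger_force: 30.3
```

Request:
{"api": "play_rows", "payload": {
  "motion": [
    [[-0.067,0,0,0,0,0,0]]
  ]
}}

```text
clock: 20.4
ee_pos: [570.6, 103.8, 118.2]
tool_rot: [179.9, -0.1, 81.5]
ft_force: [1.4, 5.4, 4.3]
opening: 24.2
finger_force: 30.3
```

Baseline, with the leaning-force correction: pull ≈ 3.45 + 0.56·fz (N). I'll release the block and go back to the key for the first turn.

Request:
{"api": "play_rows", "payload": {
  "motion": [
    [[0,0,0,0,0,0,0.5],[0,0,0,0,0,0,0.5],[0,0,-0.6,0,0,0,0.5],[0,0,-1,0,0,-1,0.5],[0,0,-1,0,0,-1,0.5],[0,0,-1,0,0,-1,0.5],[0,0,-1,0,0,-1,0.5],[0,0,-1,0,0,-1,0.5],[0,0,-0.8,0,0,-1,0.5],[-0.735,-0.853,0,0,0,0,0.5]]
  ]
}}

```text
clock: 21.4
ee_pos: [565.3, 71.5, 312.9]
tool_rot: [179.7, 0.2, 130.0]
ft_force: [-0.1, -0.9, -0.8]
opening: 42.9
finger_force: 0.0
```

Request:
{"api": "play_rows", "payload": {
  "motion": [
    [[-0.735,-0.853,0,0,0,0,0.5],[-0.735,-0.853,0,0,0,0,0.5],[-0.735,-0.853,0,0,0,0,0.5],[0,0,0,0,0,-1,0.5],[0,0,0,0,0,-1,0.5],[0,0,0,0,0,-0.62,0.5],[0,0,0,0,0,0,0.5]]
  ]
}}

```text
clock: 22.1
ee_pos: [547.2, -30.3, 309.6]
tool_rot: [-180.0, -0.0, 150.5]
ft_force: [-0.4, 0.3, -0.6]
opening: 42.4
finger_force: 0.0
```

Run:
```python
from h import *
exec(open("st.py").read())
arm.capture("wrist");C=cam("wrist",s)
for t,z in (("crossbar",204),("socket",130)):
    for d in arm.mark_of("wrist",t)[:2]: print(t,d["score"],np.round(d["position"]),onz(C,d["position"],z).round(1))
print(proj(C,[547.2,-30,204]))
r=arm.regions_of("wrist","crossbar")[0];c,_=cv2.findContours(r["mask"].astype(np.uint8),0,2);c=max(c,key=cv2.contourArea)
P=np.array([onz(C,p[0].astype(float),210)[:2] for p in c],np.float32);print(cv2.minAreaRect(P),cv2.fitLine(P,2,0,.01,.01).ravel())
go([547.2,-30,205],150.5)
```

```text
{'clock': 22.1, 'ee_pos': [547.16, -30.27, 309.57], 'tool_rot': [-179.99, -0.01, 150.52], 'ft_force': [-0.39, 0.34, -0.56], 'wrist_torque': [0.03, 0.01, 0.01], 'opening': 42.42, 'finger_force': 0.0} -70.6
crossbar 0.63 [318. 234.] [549.6 -31.9 204. ]
crossbar 0.43 [435. 135.] [527.3  60.6 204. ]
socket 0.47 [316. 195.] [545.6 -31.2 130. ]
[[318.97251118 230.13417371]]
((546.3507690429688, -30.61756134033203), (16.656911849975586, 83.82555389404297), 60.265464782714844) [ 8.5844791e-01 -5.1290077e-01  5.4183453e+02 -2.8982979e+01]
shift units [0.002 0.003 1.688] wz units -0.019 rows>= 2.0
```

Request:
{"api": "play_rows", "payload": {
  "motion": [
    [[0,0,0.7,0,0,0,0.5],[0,0,0.7,0,0,0,0.5],[0,0,0.26,0,0,0,0.5],[0,0,0,0,0,0,0],[0,0,0,0,0,0,0],[0,0,0,0,0,0,0],[0,0,0,0,0,0,0],[0,0,0,0,0,0,0]]
  ],
  "grip_force": 50
}}

```text
clock: 23.1
ee_pos: [547.4, -30.2, 260.5]
tool_rot: [180.0, 0.1, 150.5]
ft_force: [-0.1, 0.3, 2.4]
opening: 14.7
finger_force: 51.2
```

Request:
{"api": "play_rows", "payload": {
  "motion": [
    [[0,0,0.006,0,0,1,0],[0,0,0.006,0,0,1,0],[0,0,0.006,0,0,1,0]]
  ]
}}

```text
clock: 23.4
ee_pos: [547.5, -30.4, 260.1]
tool_rot: [180.0, 0.1, 126.1]
ft_force: [-1.5, -1.6, 3.5]
opening: 15.0
finger_force: 51.6
```

```bash
python3 st.py
```

```text
{'clock': 23.4, 'ee_pos': [547.48, -30.38, 260.13], 'tool_rot': [179.96, 0.08, 126.14], 'ft_force': [-1.48, -1.63, 3.52], 'wrist_torque': [-0.27, 0.16, 0.05], 'opening': 15.05, 'finger_force': 51.6} -46.2
```

Request:
{"api": "play_rows", "payload": {
  "motion": [
    [[0,0,0.006,0,0,1,0],[0,0,0.006,0,0,1,0],[0,0,0.006,0,0,1,0],[0,0,0.006,0,0,1,0],[0,0,0.006,0,0,1,0],[0,0,0,0,0,0,0]]
  ]
}}

```text
clock: 24.0
ee_pos: [547.3, -30.3, 259.2]
tool_rot: [179.9, 0.0, 86.2]
ft_force: [-1.6, -0.9, 4.9]
opening: 15.3
finger_force: 51.7
```

Request:
{"api": "play_rows", "payload": {
  "motion": [
    [[0,0,0,0,0,0,0.5],[0,0,0,0,0,0,0.5],[0,0,-0.5,0,0,0,0.5],[0,0,-1,0,0,0,0.5],[0.48,0.09,0,0,0,0,0.5],[1,0.1,0,0,0,0,0.5],[1,0.1,0,0,0,0,0.5],[1,0.1,0,0,0,0,0.5],[1,0.1,0.2,0,0,0,0.5],[0,0,0.9,0,0,0.3,0.5]]
  ]
}}

```text
clock: 25.0
ee_pos: [571.1, 106.4, 271.6]
tool_rot: [179.7, -0.1, 84.2]
ft_force: [-0.4, -0.3, 0.2]
opening: 42.4
finger_force: 0.0
```

Request:
{"api": "play_rows", "payload": {
  "motion": [
    [[0,0,1,0,0,0.3,0.5],[0,0,1,0,0,0,0.5],[0,0,1,0,0,0,0.5],[0,0,1,0,0,0,0.5],[0,0,0.7,0,0,0,0.5],[0,0,0.3,0,0,0,0.5],[0,0,0,0,0,0,0.5],[0,0,0,0,0,0,0.5]]
  ],
  "grip_force": 30
}}

```text
clock: 25.8
ee_pos: [570.5, 103.2, 121.1]
tool_rot: [180.0, -0.0, 81.7]
ft_force: [0.5, -0.4, 0.3]
opening: 42.9
finger_force: 0.0
```

```bash
python3 st.py
```

```text
{'clock': 25.8, 'ee_pos': [570.5, 103.23, 121.07], 'tool_rot': [179.95, -0.01, 81.68], 'ft_force': [0.52, -0.36, 0.29], 'wrist_torque': [0.03, 0.01, -0.01], 'opening': 42.87, 'finger_force': 0.0} 12.1
```

Request:
{"api": "play_rows", "payload": {
  "motion": [
    [[0,0,0.107,0,0,0,0.4],[0,0,0,0,0,0,0.2],[0,0,0,0,0,0,0],[0,0,0,0,0,0,0],[0,0,0,0,0,0,0]]
  ]
}}

```text
clock: 26.3
ee_pos: [570.4, 103.1, 117.9]
tool_rot: [179.9, -0.0, 81.6]
ft_force: [-0.9, 0.7, 6.5]
opening: 24.0
finger_force: 30.1
```

Request:
{"api": "play_rows", "payload": {
  "motion": [
    [[0.067,0,0,0,0,0,0],[0.067,0,0,0,0,0,0]]
  ]
}}

```text
clock: 26.5
ee_pos: [570.9, 106.2, 118.0]
tool_rot: [180.0, 0.1, 81.7]
ft_force: [-1.6, -8.5, 6.8]
opening: 24.5
finger_force: 28.9
```

Request:
{"api": "play_rows", "payload": {
  "motion": [
    [[0.067,0,0,0,0,0,0]]
  ]
}}

```text
clock: 26.6
ee_pos: [571.2, 108.1, 118.0]
tool_rot: [180.0, 0.1, 81.7]
ft_force: [-1.1, -9.2, 7.5]
opening: 24.5
finger_force: 28.8
```

Request:
{"api": "play_rows", "payload": {
  "motion": [
    [[0.067,0,0,0,0,0,0]]
  ]
}}

```text
clock: 26.7
ee_pos: [571.6, 110.1, 118.0]
tool_rot: [180.0, 0.1, 81.7]
ft_force: [-1.9, -8.8, 6.6]
opening: 24.7
finger_force: 28.8
```

Request:
{"api": "play_rows", "payload": {
  "motion": [
    [[-0.067,0,0,0,0,0,0],[-0.067,0,0,0,0,0,0]]
  ]
}}

```text
clock: 26.9
ee_pos: [571.3, 107.6, 118.0]
tool_rot: [179.9, -0.1, 81.7]
ft_force: [1.2, 8.3, 4.6]
opening: 24.1
finger_force: 29.1
```

Request:
{"api": "play_rows", "payload": {
  "motion": [
    [[-0.067,0,0,0,0,0,0]]
  ]
}}

```text
clock: 27.0
ee_pos: [571.0, 105.7, 118.0]
tool_rot: [179.9, -0.1, 81.7]
ft_force: [1.4, 7.6, 5.6]
opening: 24.8
finger_force: 29.0
```

Request:
{"api": "play_rows", "payload": {
  "motion": [
    [[-0.067,0,0,0,0,0,0]]
  ]
}}

```text
clock: 27.1
ee_pos: [570.8, 103.7, 118.0]
tool_rot: [179.9, -0.1, 81.7]
ft_force: [1.3, 7.0, 5.4]
opening: 24.5
finger_force: 29.0
```

Request:
{"api": "play_rows", "payload": {
  "motion": [
    [[0.067,0,-0.022,0,0,0,0],[0.067,0,0,0,0,0,0]]
  ]
}}

```text
clock: 27.3
ee_pos: [570.8, 106.7, 118.0]
tool_rot: [-180.0, 0.0, 81.7]
ft_force: [0.4, -6.1, 2.1]
opening: 24.0
finger_force: 30.3
```

Request:
{"api": "play_rows", "payload": {
  "motion": [
    [[0.067,0,0,0,0,0,0]]
  ]
}}

```text
clock: 27.4
ee_pos: [571.1, 108.6, 118.0]
tool_rot: [-180.0, 0.0, 81.7]
ft_force: [-0.8, -5.6, 1.4]
opening: 23.9
finger_force: 30.3
```

Request:
{"api": "play_rows", "payload": {
  "motion": [
    [[0.067,0,0,0,0,0,0]]
  ]
}}

```text
clock: 27.5
ee_pos: [571.4, 110.6, 118.0]
tool_rot: [-180.0, 0.0, 81.7]
ft_force: [0.1, -6.8, 1.2]
opening: 24.2
finger_force: 30.3
```

Request:
{"api": "play_rows", "payload": {
  "motion": [
    [[-0.067,0,0,0,0,0,0],[-0.067,0,0,0,0,0,0]]
  ]
}}

```text
clock: 27.7
ee_pos: [570.9, 107.5, 118.0]
tool_rot: [180.0, -0.0, 81.7]
ft_force: [1.1, 5.5, 0.3]
opening: 24.0
finger_force: 30.2
```

Request:
{"api": "play_rows", "payload": {
  "motion": [
    [[-0.067,0,0,0,0,0,0]]
  ]
}}

```text
clock: 27.8
ee_pos: [570.6, 105.4, 118.0]
tool_rot: [180.0, -0.0, 81.7]
ft_force: [1.8, 4.9, 1.5]
opening: 24.4
finger_force: 30.2
```

Request:
{"api": "play_rows", "payload": {
  "motion": [
    [[-0.067,0,0,0,0,0,0]]
  ]
}}

```text
clock: 27.9
ee_pos: [570.4, 103.4, 118.0]
tool_rot: [180.0, -0.0, 81.7]
ft_force: [0.1, 5.9, 0.3]
opening: 24.2
finger_force: 30.2
```

Result: pull is about 5.2 N at zero lean, so the excess is about 1.75 N, or about 2 N at the nose. It needs roughly 30° more, so I go back to the key.

Request:
{"api": "play_rows", "payload": {
  "motion": [
    [[0,0,0,0,0,0,0.5],[0,0,0,0,0,0,0.5],[0,0,-0.5,0,0,0,0.5],[0,0,-1,0,0,0,0.5],[0,0,-1,0,0,0,0.5],[0,0,-1,0,0,0,0.5],[0,0,-1,0,0,0,0.5],[0,0,-1,0,0,0,0.5],[0,0,-0.7,0,0,0,0.5],[-0.9,-0.02,0,0,0,0,0.5]]
  ]
}}

```text
clock: 28.9
ee_pos: [566.4, 77.8, 306.8]
tool_rot: [179.7, -0.1, 81.8]
ft_force: [0.6, -0.5, -0.5]
opening: 42.9
finger_force: 0.0
```

Request:
{"api": "play_rows", "payload": {
  "motion": [
    [[-1,-0.03,0,0,0,0,0.5],[-1,-0.03,0,0,0,0,0.5],[-1,-0.03,0,0,0,0,0.5],[-0.61,-0.01,0,0,0,0,0.5],[0,0,0,0,0,-0.56,0.5],[0,0,0,0,0,0,0.5]]
  ]
}}

```text
clock: 29.5
ee_pos: [546.9, -30.9, 303.9]
tool_rot: [-180.0, 0.0, 86.1]
ft_force: [-0.2, 0.1, 0.4]
opening: 43.0
finger_force: 0.0
```

Run:
```python
from h import *
exec(open("st.py").read())
arm.capture("wrist");C=cam("wrist",s)
r=arm.regions_of("wrist","crossbar")[0];c,_=cv2.findContours(r["mask"].astype(np.uint8),0,2);c=max(c,key=cv2.contourArea)
P=np.array([onz(C,p[0].astype(float),210)[:2] for p in c],np.float32);print(cv2.minAreaRect(P))
go([547.3,-30.2,204],86.2)
```

```text
{'clock': 29.5, 'ee_pos': [546.86, -30.88, 303.89], 'tool_rot': [-179.99, 0.01, 86.15], 'ft_force': [-0.21, 0.09, 0.42], 'wrist_torque': [-0.01, 0.02, 0.02], 'opening': 42.97, 'finger_force': 0.0} -6.3
((546.7994384765625, -29.65823745727539), (82.20816802978516, 15.98617172241211), 86.99049377441406)
shift units [0.    0.011 1.529] wz units -0.021 rows>= 2.0
```

Request:
{"api": "play_rows", "payload": {
  "motion": [
    [[0,0.01,0.7,0,0,0,0.5],[0,0,0.6,0,0,0,0.5],[0,0,0.23,0,0,0,0.5],[0,0,0,0,0,0,0],[0,0,0,0,0,0,0],[0,0,0,0,0,0,0],[0,0,0,0,0,0,0],[0,0,0,0,0,0,0]]
  ],
  "grip_force": 50
}}

```text
clock: 30.4
ee_pos: [547.4, -30.3, 258.6]
tool_rot: [179.9, 0.0, 86.1]
ft_force: [-1.2, 1.0, 2.2]
opening: 15.4
finger_force: 51.1
```

Request:
{"api": "play_rows", "payload": {
  "motion": [
    [[0,0,0.005,0,0,0.75,0],[0,0,0.005,0,0,0.75,0],[0,0,0.005,0,0,0.75,0],[0,0,0.005,0,0,0.75,0],[0,0,0.005,0,0,0.75,0],[0,0,0,0,0,0,0]]
  ]
}}

```text
clock: 31.0
ee_pos: [547.4, -30.3, 257.9]
tool_rot: [180.0, -0.0, 56.0]
ft_force: [-1.7, 0.6, 5.5]
opening: 15.4
finger_force: 51.6
```

Request:
{"api": "play_rows", "payload": {
  "motion": [
    [[0,0,0,0,0,0,0.5],[0,0,0,0,0,0,0.5],[0,0,-0.5,0,0,0,0.5],[0,0,-1,0,0,0,0.5],[0.824,-0.366,0,0,0,0,0.5],[0.824,-0.366,0,0,0,0,0.5],[0.824,-0.366,0,0,0,0,0.5],[0.824,-0.366,0,0,0,0,0.5],[0.824,-0.366,0.2,0,0,0,0.5],[0,0,0.9,0,0,-0.8,0.5]]
  ]
}}

```text
clock: 32.0
ee_pos: [571.7, 105.5, 270.8]
tool_rot: [179.8, -0.2, 62.8]
ft_force: [0.4, -1.3, -0.3]
opening: 42.4
finger_force: 0.0
```

Request:
{"api": "play_rows", "payload": {
  "motion": [
    [[0,0,1,0,0,-0.8,0.5],[0,0,1,0,0,-0.8,0.5],[0,0,1,0,0,-0.8,0.5],[0,0,1,0,0,0,0.5],[0,0,0.7,0,0,0,0.5],[0,0,0.3,0,0,0,0.5],[0,0,0,0,0,0,0.5],[0,0,0,0,0,0,0.5]]
  ],
  "grip_force": 30
}}

```text
clock: 32.8
ee_pos: [571.0, 102.9, 120.0]
tool_rot: [179.9, -0.0, 81.8]
ft_force: [0.7, -0.5, -0.1]
opening: 42.9
finger_force: 0.0
```

```bash
python3 st.py
```

```text
{'clock': 32.8, 'ee_pos': [570.97, 102.91, 120.01], 'tool_rot': [179.95, -0.01, 81.77], 'ft_force': [0.71, -0.51, -0.13], 'wrist_torque': [-0.01, 0.0, 0.05], 'opening': 42.87, 'finger_force': 0.0} 11.9
```

Request:
{"api": "play_rows", "payload": {
  "motion": [
    [[0,-0.018,0.047,0,0,0,0.4],[0,0,0,0,0,0,0.2],[0,0,0,0,0,0,0],[0,0,0,0,0,0,0],[0,0,0,0,0,0,0],[0,0,-0.02,0,0,0,0]]
  ]
}}

```text
clock: 33.4
ee_pos: [570.0, 103.0, 118.9]
tool_rot: [180.0, -0.0, 81.7]
ft_force: [-0.7, 1.2, -2.7]
opening: 24.0
finger_force: 29.5
```

Request:
{"api": "play_rows", "payload": {
  "motion": [
    [[0.067,0,0,0,0,0,0],[0.067,0,0,0,0,0,0]]
  ]
}}

```text
clock: 33.6
ee_pos: [570.6, 106.0, 118.9]
tool_rot: [-180.0, 0.1, 81.8]
ft_force: [-2.4, -11.9, 5.1]
opening: 23.8
finger_force: 30.3
```

Request:
{"api": "play_rows", "payload": {
  "motion": [
    [[0.067,0,0,0,0,0,0]]
  ]
}}

```text
clock: 33.7
ee_pos: [570.9, 108.0, 118.9]
tool_rot: [180.0, 0.1, 81.8]
ft_force: [-1.1, -10.0, 3.5]
opening: 24.5
finger_force: 30.2
```

Request:
{"api": "play_rows", "payload": {
  "motion": [
    [[0.067,0,0,0,0,0,0]]
  ]
}}

```text
clock: 33.8
ee_pos: [571.3, 110.0, 118.9]
tool_rot: [180.0, 0.1, 81.8]
ft_force: [-1.9, -10.5, 3.6]
opening: 24.5
finger_force: 30.2
```

Request:
{"api": "play_rows", "payload": {
  "motion": [
    [[-0.067,0,0,0,0,0,0],[-0.067,0,0,0,0,0,0]]
  ]
}}

```text
clock: 34.0
ee_pos: [571.0, 107.7, 118.9]
tool_rot: [179.9, -0.1, 81.7]
ft_force: [1.9, 9.5, 1.8]
opening: 24.1
finger_force: 29.9
```

Request:
{"api": "play_rows", "payload": {
  "motion": [
    [[-0.067,0,0,0,0,0,0]]
  ]
}}

```text
clock: 34.1
ee_pos: [570.8, 105.8, 118.9]
tool_rot: [179.9, -0.1, 81.7]
ft_force: [1.4, 10.3, 2.0]
opening: 24.4
finger_force: 29.9
```

Request:
{"api": "play_rows", "payload": {
  "motion": [
    [[-0.067,0,0,0,0,0,0]]
  ]
}}

```text
clock: 34.2
ee_pos: [570.5, 103.9, 118.9]
tool_rot: [179.9, -0.1, 81.8]
ft_force: [0.6, 9.3, 2.1]
opening: 24.1
finger_force: 29.9
```

Request:
{"api": "play_rows", "payload": {
  "motion": [
    [[0.067,0,-0.01,0,0,0,0],[0.067,0,0,0,0,0,0]]
  ]
}}

```text
clock: 34.4
ee_pos: [570.6, 106.3, 118.9]
tool_rot: [-180.0, 0.1, 81.8]
ft_force: [0.1, -9.9, 1.6]
opening: 24.1
finger_force: 29.9
```

Request:
{"api": "play_rows", "payload": {
  "motion": [
    [[0.067,0,0,0,0,0,0]]
  ]
}}

```text
clock: 34.5
ee_pos: [570.9, 108.1, 118.9]
tool_rot: [-180.0, 0.1, 81.8]
ft_force: [-1.7, -9.9, 1.6]
opening: 24.6
finger_force: 29.9
```

Request:
{"api": "play_rows", "payload": {
  "motion": [
    [[0.067,0,0,0,0,0,0]]
  ]
}}

```text
clock: 34.6
ee_pos: [571.2, 110.1, 118.9]
tool_rot: [-180.0, 0.1, 81.8]
ft_force: [-1.8, -9.2, 1.8]
opening: 24.2
finger_force: 29.9
```

Request:
{"api": "play_rows", "payload": {
  "motion": [
    [[-0.067,0,0,0,0,0,0],[-0.067,0,0,0,0,0,0]]
  ]
}}

```text
clock: 34.8
ee_pos: [570.9, 107.6, 118.9]
tool_rot: [179.9, -0.1, 81.7]
ft_force: [1.7, 7.8, -0.1]
opening: 24.4
finger_force: 29.7
```

Request:
{"api": "play_rows", "payload": {
  "motion": [
    [[-0.067,0,0,0,0,0,0]]
  ]
}}

```text
clock: 34.9
ee_pos: [570.6, 105.7, 118.9]
tool_rot: [179.9, -0.1, 81.7]
ft_force: [1.7, 7.7, -0.3]
opening: 24.0
finger_force: 29.7
```

Request:
{"api": "play_rows", "payload": {
  "motion": [
    [[-0.067,0,0,0,0,0,0]]
  ]
}}

```text
clock: 35.0
ee_pos: [570.3, 103.7, 118.9]
tool_rot: [179.9, -0.1, 81.7]
ft_force: [1.8, 7.9, -0.1]
opening: 24.6
finger_force: 29.7
```

Excess is about 5.2 N, or about 5.9 N at the nose. A last 4° nudge will centre it, then I verify.

Request:
{"api": "play_rows", "payload": {
  "motion": [
    [[0,0,0,0,0,0,0.5],[0,0,0,0,0,0,0.5],[0,0,-0.5,0,0,0,0.5],[0,0,-1,0,0,0,0.5],[0,0,-1,0,0,0,0.5],[0,0,-1,0,0,0,0.5],[0,0,-1,0,0,0,0.5],[0,0,-1,0,0,0,0.5],[0,0,-0.7,0,0,0,0.5],[-0.9,-0.02,0,0,0,0,0.5]]
  ]
}}

```text
clock: 36.0
ee_pos: [566.3, 77.7, 307.7]
tool_rot: [179.7, -0.1, 81.9]
ft_force: [-0.2, -0.0, -1.3]
opening: 42.7
finger_force: 0.0
```

Request:
{"api": "play_rows", "payload": {
  "motion": [
    [[-1,-0.03,0,0,0,0,0.5],[-1,-0.03,0,0,0,0,0.5],[-1,-0.03,0,0,0,0,0.5],[-0.59,0,0,0,0,0,0.5],[0,0,0,0,0,0.8,0.5],[0,0,0,0,0,0.8,0.5],[0,0,0,0,0,0.8,0.5],[0,0,0,0,0,0.8,0.5],[0,0,0,0,0,0,0.5]]
  ]
}}

```text
clock: 36.9
ee_pos: [547.3, -29.9, 304.7]
tool_rot: [-180.0, 0.0, 56.0]
ft_force: [-1.0, -0.1, 1.1]
opening: 43.1
finger_force: 0.0
```

Run:
```python
from h import *
exec(open("st.py").read())
arm.capture("wrist");C=cam("wrist",s)
r=arm.regions_of("wrist","crossbar")[0];c,_=cv2.findContours(r["mask"].astype(np.uint8),0,2);c=max(c,key=cv2.contourArea)
P=np.array([onz(C,p[0].astype(float),210)[:2] for p in c],np.float32);print(cv2.minAreaRect(P))
go([547.35,-30.25,203.5],56.0)
```

```text
{'clock': 36.9, 'ee_pos': [547.34, -29.92, 304.73], 'tool_rot': [-180.0, 0.01, 56.05], 'ft_force': [-0.96, -0.15, 1.05], 'wrist_torque': [0.0, -0.02, 0.04], 'opening': 43.09, 'finger_force': 0.0} 23.9
((547.6939697265625, -29.47603988647461), (82.04522705078125, 15.617732048034668), 56.823570251464844)
shift units [-0.01   0.006  1.574] wz units 0.041 rows>= 2.0
```

Request:
{"api": "play_rows", "payload": {
  "motion": [
    [[0,0,0.7,0,0,0,0.5],[0,0,0.6,0,0,0,0.5],[0,0,0.27,0,0,0,0.5],[0,0,0,0,0,0,0],[0,0,0,0,0,0,0],[0,0,0,0,0,0,0],[0,0,0,0,0,0,0],[0,0,0,0,0,0,0]]
  ],
  "grip_force": 50
}}

```text
clock: 37.8
ee_pos: [547.6, -29.9, 258.2]
tool_rot: [179.9, -0.0, 56.1]
ft_force: [-1.1, 0.7, 0.9]
opening: 14.9
finger_force: 51.0
```

Request:
{"api": "play_rows", "payload": {
  "motion": [
    [[0,0,0,0,0,0.25,0],[0,0,0,0,0,0.25,0],[0,0,0,0,0,0,0],[0,0,0,0,0,0,0]]
  ]
}}

```text
clock: 38.2
ee_pos: [547.6, -29.9, 258.1]
tool_rot: [180.0, -0.0, 52.2]
ft_force: [-0.8, 0.4, 4.0]
opening: 14.9
finger_force: 51.3
```

Request:
{"api": "play_rows", "payload": {
  "motion": [
    [[0,0,0,0,0,0,0.5],[0,0,0,0,0,0,0.5],[0,0,-0.5,0,0,0,0.5],[0,0,-1,0,0,0,0.5],[0.796,-0.426,0,0,0,0,0.5],[0.796,-0.426,0,0,0,0,0.5],[0.796,-0.426,0,0,0,0,0.5],[0.796,-0.426,0,0,0,0,0.5],[0.796,-0.426,0.2,0,0,0,0.5],[0,0,0.9,0,0,-0.93,0.5]]
  ]
}}

```text
clock: 39.2
ee_pos: [571.3, 106.3, 271.2]
tool_rot: [179.8, -0.2, 59.7]
ft_force: [-0.2, 0.3, -0.5]
opening: 42.7
finger_force: 0.0
```

Request:
{"api": "play_rows", "payload": {
  "motion": [
    [[0,0,1,0,0,-0.93,0.5],[0,0,1,0,0,-0.93,0.5],[0,0,1,0,0,-0.93,0.5],[0,0,1,0,0,0,0.5],[0,0,0.7,0,0,0,0.5],[0,0,0.3,0,0,0,0.5],[0,0,0,0,0,0,0.5],[0,0,0,0,0,0,0.5]]
  ],
  "grip_force": 30
}}

```text
clock: 40.0
ee_pos: [570.6, 103.7, 120.4]
tool_rot: [179.9, -0.0, 81.9]
ft_force: [-0.2, 0.7, 0.4]
opening: 42.6
finger_force: 0.0
```

```bash
python3 st.py
```

```text
{'clock': 40.0, 'ee_pos': [570.65, 103.66, 120.41], 'tool_rot': [179.95, -0.01, 81.91], 'ft_force': [-0.17, 0.7, 0.43], 'wrist_torque': [-0.0, -0.03, 0.0], 'opening': 42.64, 'finger_force': 0.0} 11.9
```

Descend 1.7 mm, close, relieve and slide.

Request:
{"api": "play_rows", "payload": {
  "motion": [
    [[0,0,0.06,0,0,0,0.4],[0,0,0,0,0,0,0.2],[0,0,0,0,0,0,0],[0,0,0,0,0,0,0],[0,0,0,0,0,0,0],[0,0,-0.025,0,0,0,0]]
  ]
}}

```text
clock: 40.6
ee_pos: [570.1, 103.7, 118.9]
tool_rot: [180.0, -0.0, 81.9]
ft_force: [-0.7, 0.6, -3.9]
opening: 24.2
finger_force: 29.6
```

Request:
{"api": "play_rows", "payload": {
  "motion": [
    [[0.067,0,0,0,0,0,0],[0.067,0,0,0,0,0,0]]
  ]
}}

```text
clock: 40.8
ee_pos: [570.7, 106.8, 118.8]
tool_rot: [-180.0, 0.1, 81.9]
ft_force: [-1.9, -9.6, 2.1]
opening: 24.6
finger_force: 30.3
```

Request:
{"api": "play_rows", "payload": {
  "motion": [
    [[0.067,0,0,0,0,0,0]]
  ]
}}

```text
clock: 40.9
ee_pos: [571.0, 108.7, 118.8]
tool_rot: [-180.0, 0.1, 81.9]
ft_force: [-1.1, -10.3, 2.7]
opening: 24.4
finger_force: 30.3
```

Request:
{"api": "play_rows", "payload": {
  "motion": [
    [[0.067,0,0,0,0,0,0]]
  ]
}}

```text
clock: 41.0
ee_pos: [571.4, 110.7, 118.8]
tool_rot: [-180.0, 0.1, 81.9]
ft_force: [-1.5, -8.9, 1.9]
opening: 24.1
finger_force: 30.2
```

Request:
{"api": "play_rows", "payload": {
  "motion": [
    [[-0.067,0,0,0,0,0,0],[-0.067,0,0,0,0,0,0]]
  ]
}}

```text
clock: 41.2
ee_pos: [571.2, 108.3, 118.8]
tool_rot: [179.9, -0.1, 81.9]
ft_force: [1.3, 8.6, -0.1]
opening: 24.5
finger_force: 30.0
```

Request:
{"api": "play_rows", "payload": {
  "motion": [
    [[-0.067,0,0,0,0,0,0]]
  ]
}}

```text
clock: 41.3
ee_pos: [570.9, 106.4, 118.9]
tool_rot: [179.9, -0.1, 81.9]
ft_force: [2.6, 8.3, -0.2]
opening: 24.1
finger_force: 30.0
```

Request:
{"api": "play_rows", "payload": {
  "motion": [
    [[-0.067,0,0,0,0,0,0]]
  ]
}}

```text
clock: 41.4
ee_pos: [570.6, 104.5, 118.8]
tool_rot: [179.9, -0.1, 81.9]
ft_force: [1.3, 8.2, -0.1]
opening: 24.2
finger_force: 30.0
```

The final drag is about 5.1–5.4 N over the clear baseline, which matches 6–6.5 N at the nose. I'll let go and back off.

Request:
{"api": "play_rows", "payload": {
  "motion": [
    [[0,0,0,0,0,0,0.5],[0,0,0,0,0,0,0.5],[0,0,0,0,0,0,0.5],[0,0,-0.5,0,0,0,0.5],[0,0,-1,0,0,0,0.5],[0,0,-1,0,0,0,0.5],[0,0,-1,0,0,0,0.5],[0,0,-1,0,0,0,0.5],[0.5,0,-0.8,0,0,0,0.5],[0,0,0,0,0,0,0.5]]
  ]
}}

```text
clock: 42.4
ee_pos: [573.2, 119.4, 280.9]
tool_rot: [179.7, -0.1, 81.9]
ft_force: [-0.6, -0.3, 1.1]
opening: 42.7
finger_force: 0.0
```

Run:
```python
from h import *
exec(open("st.py").read())
im=arm.capture("side");cv2.imwrite("pics/end.png",cv2.resize(im[120:300,220:460,::-1],(800,600),interpolation=2))
```

```text
{'clock': 42.4, 'ee_pos': [573.2, 119.44, 280.89], 'tool_rot': [179.68, -0.08, 81.94], 'ft_force': [-0.57, -0.35, 1.1], 'wrist_torque': [0.02, 0.03, -0.01], 'opening': 42.68, 'finger_force': 0.0} 13.4
```

View pics/end.png

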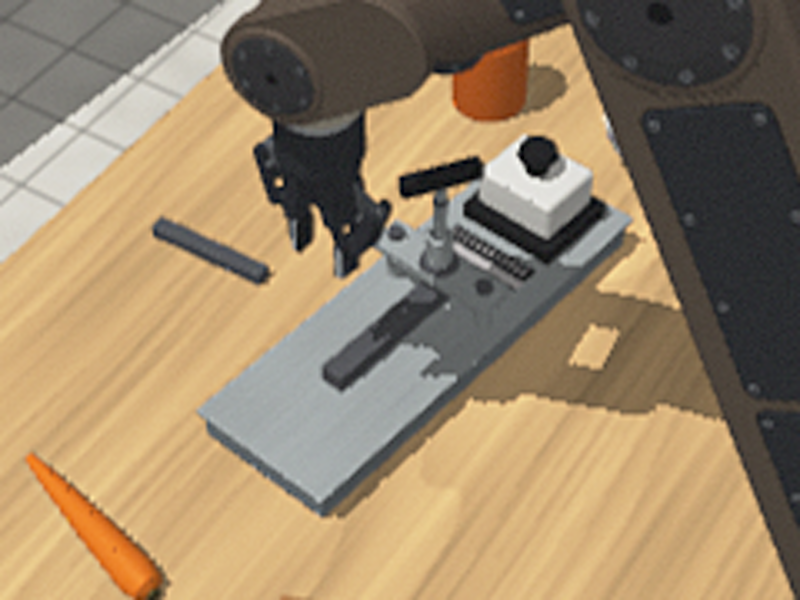

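The key stands upright in the screw at crop (440,215). The block lies flat under the nose, its free end at (340,375), and the gripper is clear of everything. I'm handing in.

```bash
python3 -c "
from station import arm
print(arm.sign_off())"
```

```text
the job is handed in; nothing more can be done
None
```

The hold-down screw is set: the block drags about 5 N more than when clear (measured 5.1–5.4 N). The block is let go under the nose, the key is left standing in the screw, and the job was handed in at about 42 s of the 72 s allowed.

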